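# Push the brass rose onto the watering can's spout

## Task

Take the brass rose out of the saucer, set its collar over the tapered end of the watering can's spout, face up, let it centre itself, and push it home straight along the spout with a firm, steady push of 10 to 15 newtons held for about a second, so that the taper grips; no harder and no jolt, or the thin spout dents. Then let go of it, and leave the can and the other things on the tray where they are.

Things in the scene. Friction and masses are not known exactly. Their poses are not given: they have to be found in the camera images.
- rose: brass sprinkler rose, 135 g (varies by a quarter), standing face up on its collar in the saucer. Origin: centre of the collar's mouth (underside); z runs up its axis through the face; round about z. Collar 43 mm long, 40 mm across outside. In it a tapered nylon bush, bore 26 mm across at its lower end, narrowing 7.5 degrees a side to 16.5 mm; it was pressed in by hand and is recessed 0 to 5 mm, differently each time
- rose_head (a point): centre of the rose's round head, 56 mm from the mouth on the same axes: 56 mm across, with an upright rim 14 mm high (7 mm either way along z), the place to grip. The perforated, slightly domed face is 10 mm beyond this point at its middle
- saucer: blue glazed saucer, 120 mm across, 20 mm high; its flat inside floor, on which the rose stands, is 92 mm across and 6 mm above its origin (centre of the underside)
- watering_can: green painted steel watering can, nearly full, 2.2 kg, standing loose. Origin: centre of its underside; x points to its back. Drum 136 mm across, 144 mm high, hoop handle above up to 213 mm, another at the back; the spout leaves the drum towards the can's -x and rises, leaning 30 degrees from upright. A push straight along the spout's axis runs into its foot and does not tip it, a sideways one does
- spout_tip (a point): centre of the spout's tip, 232 mm over the tray. z runs out along the spout's axis (up and away from the drum), y is level. The last 45 mm are a bare brass cone, 17 mm across at the tip, widening by 7.5 degrees a side; below is green tube, 32 mm across. The rose goes on with its z along this z
- spout_seat (a point): point on the spout's axis 36 mm below the tip, same axes: the wedged rose's mouth ends between 3 mm above and 4 mm below it, depending on how deep its bush sits, which cannot be seen. Only the wedging of the taper stops it, within some tenths of a millimetre, so the push has to be felt. It may hang askew at first and straighten under the push
- clay_pot: small terracotta pot, 83 mm across the rim, 66 mm high, origin at the centre of its underside; leave it alone
- trowel: stainless trowel with wooden handle lying along its x, 290 mm long; leave it alone
- seed_trays: two stacked black seed trays, 236 x 186 x 64 mm, origin under their centre; leave them alone
- tyre_lever_a: blue tyre lever, 125 mm long, lying flat; leave it alone
- tyre_lever_b: blue tyre lever, 125 mm long, lying flat; leave it alone
- tray: the fixed white melamine tray that everything stands on, its top at height 0. The can's 22 N and the push on its spout bear on it: 32 to 37 N in all at a push of 10 to 15 N. With under 9 N the rose stays loose, over 19 N the spout dents
There are look-alikes about, which are no part of the job. Of the things that look like the rose, the middle-sized one is meant.

How it is judged:
By the outcome, as a careful person would: the job done as asked, in the order asked, and still so for the second after the job is handed in, with the robot touching nothing.
It also fails if it takes over 59 s, if anything falls off the work surface, if the arm or the gripper's body presses on something with over 40 N, if the wrist force passes 120 N, or if a joint passes its speed limit or range.

## Robot

A 7-joint arm with a two-finger parallel gripper is mounted at the origin on the work surface. World frame = base frame: x ahead of the robot, y to its left, z up, the work surface at z = 0. Lengths are in m, angles in rad, forces in N, time in s.
With the tool pointing down it reaches from about 0.4 to 0.85 m from the base axis. Payload 10.4 kg.
Tool frame: the origin (TCP) lies on the mounting face of the last link; the fingertips stand r.tips_ahead ahead of it and the grasp point (between the pads) lies 164 mm ahead of it (r.tips_ahead is the distance from the TCP to the fingertips, in m); z points along the fingers, y is the line along which they close (so a half turn about z gives the same grasp; the last joint's range is limited). The gripper opens to 87 mm and grips with 3 to 60 N. Pads are 19 mm wide; open, the fingers measure 117 mm over their backs; the gripper's body (75 mm by 190 mm) begins 51 mm behind the grasp point.
Start: joints at [-1.272, 0.332, -0.065, 1.46, 0.022, 1.35, -0.088], TCP at [0.198, 0.593, 0.405] pointing down, gripper open.
Joint ranges: [-2.6, 2.6], [-0.5, 2.12], [-1.47, 1.34], [0.16, 2.42], [-1.27, 4.41], [0.06, 2.06], [-2.6, 2.6]. Speed limits (rad/s): [2.22, 2.22, 2.79, 2.79, 3.14, 3.14, 3.14].

## Interface

Orientations are given as a unit quaternion [x, y, z, w].
In Python, from bench import telemetry, imaging, job, r gives the robot as it stands.
- The arm moves only by the tool move_arm, never from a script. Its argument "steps" is a list of rows, each an object of numbers: "dx", "dy", "dz": the shift along the tool's x, y, z in cm; "spin": the turn about the tool's z in rad. In form: [{"dx": .., "dy": .., "dz": .., "spin": ..}, ...]. A call has 1 to 12 rows; each row shifts and turns the commanded pose from where the row before left it, along the tool's axes as they then stand; what a row does not reach is not made up. A row lasts 1/10 s, in which the tool goes at most 50 mm and 8.59 degrees, less where a joint would pass 70% of its speed; a pose out of reach is approached as far as the arm can. A call with a gripper value outside its range is refused whole. "claw" is the finger opening in cm, from 0 to 8.7, set as the call begins (left out, the last holds). The fingers move at their own pace and stop on an object; "squeeze" is the grip in N (left out, the last holds). Time passes only in rows, so rows that do not move let the fingers close. It gives the time, the measured TCP pose, the force, the opening and the grip force at its end, in the units of the state.
- telemetry.read_state(): the state, without advancing time (a new reading comes with each control period).
- imaging.camera(name): name is "scene" or "top" or "wrist"; returns a dict with "img" (480x640x3 uint8, red, green, blue), "camera_matrix" (3x3 intrinsics, pixels), "R" (3x3) and "t" (3): a world point X has camera coordinates R X + t. Camera axes: x right, y down, z forward; pixel columns grow to the right and rows downward; lengths in m; the calibration is good to about 2 mm. The wrist camera is an equidistant fisheye: a pixel r from the principal point sees the ray r / f radians off the axis. A picture is of the moment at which its call begins. There is no depth.
- job.close_job(): hands the job in; it is judged then, once.
The state is a dict: "time": time; "joint_positions": joint angles; "joint_vel": joint speeds; "joint_torque": joint torques, N m; "ee_pos": TCP position; "eef_rot": TCP orientation; "ft_force": force on the tool from outside, world axes, zero at the start; "torque": the same for the moment, N m; "width": finger opening in m; "grip_force": force on a finger pad.
Only numpy, scipy, OpenCV 4.12 (cv2) and the standard library are available. Lean on these libraries where they do the work, as an engineer would, in place of code of your own. Each camera call takes 0.05 s, during which the arm holds its last target. There are 200 camera calls.

## Working session

There is one attempt and no reset: what is moved stays moved. The work goes in short steps, Python scripts to look and compute and a tool call to move; the robot and the scene stay as the last step left them, time stands still between calls to the robot, and variables do not carry over. Pictures are saved under pics/ and viewed, at most 10 in all, crops included, and the job is handed in when it is done.

Besides the shell and the picture viewer there is one more tool, called after "Request:" as a command line: name --argument value ..., lists and objects as JSON in quotes. move_arm: Moves the arm, as the interface text tells. Its arguments: {"type":"object","properties":{"steps":{"type":"array","items":{"type":"object","properties":{"dx":{"type":"number"},"dy":{"type":"number"},"dz":{"type":"number"},"spin":{"type":"number"}}}},"claw":{"type":"number"},"squeeze":{"type":"number"}},"required":["steps"]}

```bash
ls; mkdir -p pics; python3 - <<'E'
from bench import telemetry, imaging, job, r
import cv2,numpy as np
s=telemetry.read_state()
for k,v in s.items(): print(k,np.round(v,3))
print(r.tips_ahead)
for n in ("scene","top"):
    c=imaging.camera(n); cv2.imwrite(f"pics/{n}0.png",c["img"][:,:,::-1])
    np.savez(f"pics/{n}0.npz",**c); print(n,c["camera_matrix"].round(1).tolist(),c["R"].round(3).tolist(),c["t"].round(3))
E
```

```text
pics
time 0.0
joint_positions [-1.272  0.333 -0.065  1.461  0.022  1.35  -0.089]
joint_vel [ 0.001 -0.     0.001 -0.001 -0.001 -0.    -0.001]
joint_torque [-0.0000e+00 -6.2323e+01  2.5000e-02 -3.8991e+01 -6.1000e-02  3.9000e-02
  0.0000e+00]
ee_pos [0.198 0.593 0.404]
eef_rot [ 0.16   0.987 -0.001 -0.   ]
ft_force [-0.567  0.409 -0.175]
torque [ 0.004 -0.056 -0.03 ]
grip_force 0.0
width 0.087
0.1822
scene [[486.3, 0.0, 319.0], [0.0, 486.3, 240.7], [0.0, 0.0, 1.0]] [[-0.773, 0.635, 0.008], [0.418, 0.519, -0.746], [-0.478, -0.573, -0.666]] [ 0.414 -0.113  1.566]
top [[547.7, 0.0, 324.2], [0.0, 547.7, 239.8], [0.0, 0.0, 1.0]] [[0.004, -1.0, 0.003], [-0.992, -0.005, -0.124], [0.124, -0.002, -0.992]] [0.018 0.548 1.459]
```

View pics/scene0.png

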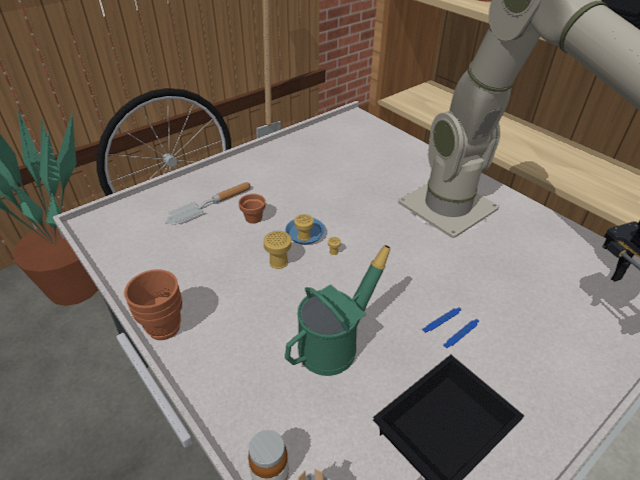

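View pics/top0.png

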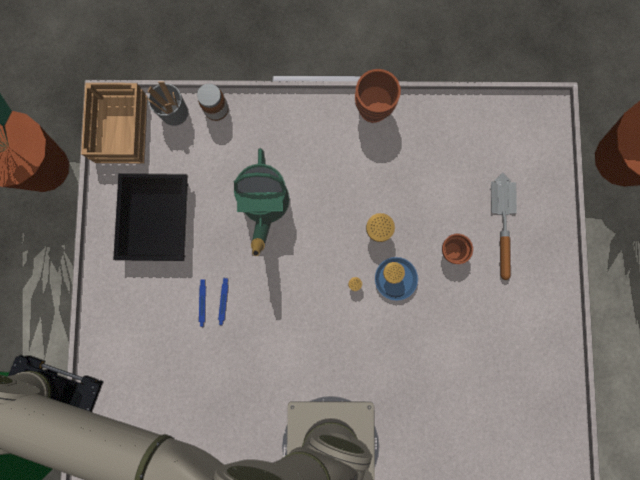

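The two pictures show three rose look-alikes:
- **Large:** free-standing, top (381,227), scene (278,248).
- **Middle:** in the blue saucer, top (394,272), scene (304,226).
- **Small:** top (355,284), scene (334,245).

The rose I want is the middle-sized one in the saucer. The can's spout tip is at top (257,247), scene (386,249). I'll check the choice in a close crop and measure the positions.

```bash
cat > h.py <<'E'
import numpy as np,cv2
def load(n): return dict(np.load(f"pics/{n}.npz"))
def ray(c,u,v):
    K=c["camera_matrix"]; d=c["R"].T@np.linalg.inv(K)@[u,v,1]; return -c["R"].T@c["t"],d
def on(c,u,v,z):
    o,d=ray(c,u,v); return o+d*(z-o[2])/d[2]
def proj(c,X):
    p=c["camera_matrix"]@(c["R"]@np.array(X)+c["t"]); return p[:2]/p[2]
def tri(rs):
    A=np.zeros((3,3));b=np.zeros(3)
    for o,d in rs:
        d=d/np.linalg.norm(d);P=np.eye(3)-np.outer(d,d);A+=P;b+=P@o
    x=np.linalg.solve(A,b); return x,[np.linalg.norm(np.cross(x-o,d/np.linalg.norm(d))) for o,d in rs]
def mask(im,lo,hi): return cv2.inRange(cv2.cvtColor(im,cv2.COLOR_RGB2HSV),lo,hi)
BR=((15,110,60),(32,255,255))
def blobs(m,a=20):
    n,l,s,c=cv2.connectedComponentsWithStats(m); return l,[(i,s[i],c[i]) for i in range(1,n) if s[i,4]>a]
E
python3 - <<'E'
from h import *
crops=[]
for n,rc in(("top0",[(235,165,70,100),(340,205,100,100)]),("scene0",[(345,235,60,80),(255,205,100,75)])):
    c=load(n)
    l,b=blobs(mask(c["img"],*BR))
    for i,s,ce in b:
        ys,xs=np.nonzero(l==i); print(n,s.tolist(),ce.round(1))
    for x,y,w,h in rc: crops.append(cv2.resize(c["img"][y:y+h,x:x+w],(round(w*300/h),300),interpolation=cv2.INTER_CUBIC))
r1=np.hstack(crops[:2]);r2=np.hstack(crops[2:]);W=max(r1.shape[1],r2.shape[1])
p=lambda a:np.pad(a,((0,0),(0,W-a.shape[1]),(0,0)))
cv2.imwrite("pics/crop1.png",np.vstack([p(r1),p(r2)])[:,:,::-1]);print(W)
E
```

```text
top0 [97, 105, 9, 10, 22] [100.8 109.2]
top0 [94, 153, 12, 9, 29] [ 98.4 158.3]
top0 [367, 214, 27, 28, 606] [379.9 227.3]
top0 [251, 238, 13, 15, 133] [257.1 244.6]
top0 [384, 262, 20, 21, 331] [393.5 272.2]
top0 [349, 278, 13, 13, 131] [354.8 283.7]
scene0 [0, 0, 66, 154, 3512] [27.8 73.8]
scene0 [21, 0, 106, 147, 6696] [77.9 61.7]
scene0 [101, 0, 163, 104, 10471] [188.6  45.4]
scene0 [269, 0, 50, 84, 2805] [292.9  38.2]
scene0 [371, 0, 15, 89, 412] [377.2  41.4]
scene0 [430, 10, 59, 80, 1926] [455.6  46.5]
scene0 [505, 40, 135, 128, 6875] [574.8 104.4]
scene0 [0, 68, 21, 84, 781] [  8.3 115. ]
scene0 [271, 86, 47, 43, 985] [295.3 106.5]
scene0 [370, 90, 7, 15, 42] [373.  96.]
scene0 [160, 100, 7, 19, 85] [163.6 108. ]
scene0 [169, 100, 23, 17, 202] [177.9 106.8]
scene0 [142, 102, 19, 21, 215] [152.3 111.9]
scene0 [223, 103, 43, 44, 831] [244.8 124.1]
scene0 [133, 109, 15, 19, 135] [139.1 118.7]
scene0 [121, 116, 13, 15, 93] [127.3 124.1]
scene0 [178, 121, 43, 35, 380] [202.7 138.3]
scene0 [193, 124, 11, 10, 32] [196.6 128.8]
scene0 [421, 126, 9, 16, 70] [424.7 134.6]
scene0 [175, 
[... 693 characters left out ...]
0 [154, 165, 13, 12, 28] [160.  171.7]
scene0 [63, 167, 30, 44, 532] [ 76.5 190.9]
scene0 [121, 171, 27, 18, 196] [133.3 179.5]
scene0 [26, 181, 15, 22, 119] [ 33.4 191.3]
scene0 [41, 181, 6, 14, 29] [ 42.9 188.7]
scene0 [112, 181, 9, 10, 44] [116.4 185.3]
scene0 [44, 193, 6, 10, 21] [ 46.3 198. ]
scene0 [1, 197, 25, 23, 108] [ 13.8 208.7]
scene0 [0, 210, 32, 47, 491] [ 11.2 229.7]
scene0 [582, 212, 35, 25, 315] [596.8 224. ]
scene0 [295, 215, 18, 26, 346] [303.6 226.2]
scene0 [264, 231, 27, 38, 744] [277.4 248. ]
scene0 [328, 238, 12, 17, 152] [333.7 245. ]
scene0 [0, 241, 14, 29, 155] [  4.1 256.7]
scene0 [618, 240, 22, 18, 72] [628.2 247.9]
scene0 [372, 246, 18, 24, 228] [381.1 258. ]
625
```

View pics/crop1.png

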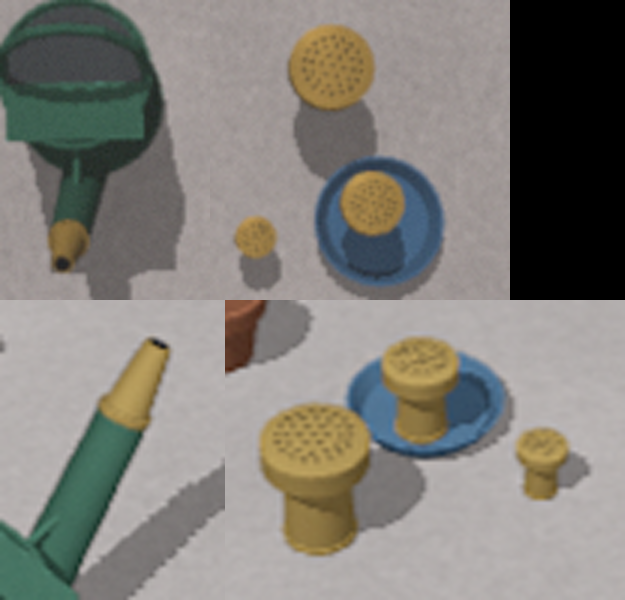

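Crop: the saucer rose is the middle-sized one, with its face centre at about top (394,272). The spout's open tip is at about top (255.7,253) and scene (387,246.5), leaning towards the robot.

```bash
python3 - <<'E'
from h import *
T=load("top0");S=load("scene0")
tip,e=tri([ray(T,255.7,253),ray(S,387.1,246.5)]);print("tip",tip.round(4),np.round(e,4), "top@.232",on(T,255.7,253,.232).round(4),"scene@.232",on(S,387.1,246.5,.232).round(4))
# green tube centreline
for n,c in(("t",T),("s",S)):
    m=mask(c["img"],(60,60,30),(95,255,255))
    rows=range(222,240,3) if n=="t" else range(272,292,3)
    for y in rows:
        xs=np.nonzero(m[y,235:290] if n=="t" else m[y,350:400])[0]+(235 if n=="t" else 350)
        print(n,y,xs.min(),xs.max(),len(xs))
tip=tip*1; tip[2]=.232
for psi in np.radians(range(-200,-150,5)):
    d=np.array([.5*np.cos(psi),.5*np.sin(psi),.866])
    print(round(np.degrees(psi)),[proj(c,tip-s*d).round(1).tolist() for c in(T,S) for s in(.04,.08)])
for h in(.066,.072): print("rose",h,on(T,393.5,272.2,h).round(4))
l,b=blobs(mask(T["img"],(100,100,40),(115,255,255)),300)
for i,s,ce in b: print("blue",s,ce, on(T,s[0]+s[2]/2-.5,s[1]+s[3]/2-.5,.02).round(4))
print("face scene", proj(S,np.r_[on(T,393.5,272.2,.07)[:2],.07]), proj(S,np.r_[on(T,393.5,272.2,.07)[:2],.006]))
E
```

```text
tip [0.4917 0.1812 0.2329] [0.0005 0.0005] top@.232 [0.4914 0.1817 0.232 ] scene@.232 [0.4913 0.1802 0.232 ]
t 222 259 261 3
t 225 256 266 11
t 228 255 266 12
t 231 255 266 12
t 234 254 265 12
t 237 253 264 11
s 272 367 381 15
s 275 365 380 16
s 278 364 378 15
s 281 362 377 16
s 284 361 375 15
s 287 359 374 16
s 290 357 373 17
-200 [[260.6, 246.6], [265.1, 240.7], [377.6, 260.2], [368.3, 273.1]]
-195 [[259.9, 246.4], [263.8, 240.3], [378.0, 260.7], [369.0, 274.1]]
-190 [[259.2, 246.2], [262.4, 240.0], [378.4, 261.1], [369.8, 275.1]]
-185 [[258.5, 246.2], [261.0, 239.8], [378.9, 261.6], [370.7, 276.0]]
-180 [[257.8, 246.1], [259.6, 239.7], [379.4, 262.0], [371.7, 276.9]]
-175 [[257.1, 246.1], [258.2, 239.8], [380.0, 262.5], [372.8, 277.7]]
-170 [[256.4, 246.2], [256.8, 239.9], [380.6, 262.8], [374.0, 278.5]]
-165 [[255.7, 246.4], [255.4, 240.2], [381.3, 263.2], [375.3, 279.2]]
-160 [[255.0, 246.6], [254.1, 240.6], [382.0, 263.5], [376.7, 279.8]]
-155 [[254.3, 246.9], [252.8, 241.2], [382.7, 263.7], [378.1, 280.4]]
rose 0.066 [ 0.4586 -0.1638  0.066 ]
rose 0.072 [ 0.4582 -0.163   0.072 ]
blue [376 259  41  41 604] [400.31788079 281.91721854] [ 0.4431 -0.1764  0.02  ]
face scene [303.79664997 220.38315538] [304.06287319 237.14374455]
```

Request:
move_arm --steps '[{"dz": -2, "spin": -0.1}, {"dz": -2, "spin": -0.12}, {"dz": -2, "spin": -0.1}, {"dx": -3, "dy": -2.5}, {"dx": -3, "dy": -2.5}, {"dx": -3, "dy": -2.5}, {"dx": -3, "dy": -2.5}, {"dx": -3, "dy": -3}, {"dx": -3, "dy": -3}, {"dx": -2, "dy": -3.5}, {"dx": -1, "dy": -4}, {"dx": -1, "dy": -4}]' --claw 8.7

```text
$.steps[0]: bad value
```

Request:
move_arm --steps '[{"dx": 0, "dy": 0, "dz": -2, "spin": -0.1}, {"dx": 0, "dy": 0, "dz": -2, "spin": -0.12}, {"dx": 0, "dy": 0, "dz": -2, "spin": -0.1}, {"dx": -3, "dy": -2.5, "dz": 0, "spin": 0}, {"dx": -3, "dy": -2.5, "dz": 0, "spin": 0}, {"dx": -3, "dy": -2.5, "dz": 0, "spin": 0}, {"dx": -3, "dy": -2.5, "dz": 0, "spin": 0}, {"dx": -3, "dy": -3, "dz": 0, "spin": 0}, {"dx": -3, "dy": -3, "dz": 0, "spin": 0}, {"dx": -2, "dy": -3.5, "dz": 0, "spin": 0}, {"dx": -1, "dy": -4, "dz": 0, "spin": 0}, {"dx": -1, "dy": -4, "dz": 0, "spin": 0}]'

```text
time: 1.3
ee_pos: [0.4177, 0.3158, 0.4642]
eef_rot: [0.001, 1.0, -0.0, -0.0]
ft_force: [0.7, -0.3, -0.3]
width: 0.087
grip_force: 0.0
```

Request:
move_arm --steps '[{"dx": 0, "dy": -4, "dz": 0, "spin": 0}, {"dx": 0, "dy": -4, "dz": 0, "spin": 0}, {"dx": 0, "dy": -4, "dz": 0, "spin": 0}, {"dx": 0, "dy": -4, "dz": 0, "spin": 0}, {"dx": 0, "dy": -4, "dz": 0, "spin": 0}, {"dx": 0, "dy": -4, "dz": 0, "spin": 0}, {"dx": -0.5, "dy": -4, "dz": 2, "spin": 0}, {"dx": -0.5, "dy": -4, "dz": 2, "spin": 0}, {"dx": -1, "dy": -4, "dz": 2, "spin": 0}, {"dx": -1, "dy": -4, "dz": 2, "spin": 0}, {"dx": -1, "dy": -4, "dz": 2, "spin": 0}, {"dx": 0, "dy": -4, "dz": 2, "spin": 0}]'

```text
time: 2.5
ee_pos: [0.4567, -0.164, 0.344]
eef_rot: [0.001, 1.0, -0.0, 0.0]
ft_force: [0.4, 1.2, -0.4]
width: 0.0872
grip_force: 0.0
```

```bash
cat >> h.py <<'E'
def wray(c,u,v):
    K=c["camera_matrix"];a,b=(u-K[0,2])/K[0,0],(v-K[1,2])/K[1,1];th=np.hypot(a,b)
    d=np.array([np.sin(th)*a/th,np.sin(th)*b/th,np.cos(th)]) if th>1e-9 else np.array([0,0,1.])
    return -c["R"].T@c["t"],c["R"].T@d
def won(c,u,v,z):
    o,d=wray(c,u,v); return o+d*(z-o[2])/d[2]
def wproj(c,X):
    p=c["R"]@np.array(X)+c["t"];th=np.arctan2(np.hypot(p[0],p[1]),p[2]);q=p[:2]/np.hypot(p[0],p[1])*th
    K=c["camera_matrix"]; return np.array([K[0,0]*q[0]+K[0,2],K[1,1]*q[1]+K[1,2]])
def snap(name,f):
    from bench import imaging
    c=imaging.camera(name);np.savez(f"pics/{f}.npz",**c);cv2.imwrite(f"pics/{f}.png",c["img"][:,:,::-1]);return c
E
python3 - <<'E'
from h import *
from bench import telemetry
c=snap("wrist","w1")
s=telemetry.read_state();print(s["ee_pos"],s["eef_rot"],s["ft_force"])
print(c["camera_matrix"],(-c["R"].T@c["t"]).round(3))
l,b=blobs(mask(c["img"],*BR),200)
for i,s,ce in b:
    print(s.tolist(),ce.round(1),won(c,*ce,.07).round(4))
print(wproj(c,[.4584,-.1634,.07]))
E
```

```text
[ 0.4543442  -0.16984704  0.34129408] [ 0.00362798  0.99999136 -0.00139317 -0.00147812] [-4.38777098 -3.67552727 -2.65565531]
[[371.64829954   0.         319.60597892]
 [  0.         371.64829954 237.90588993]
 [  0.           0.           1.        ]] [ 0.381 -0.164  0.323]
[418, 175, 47, 45, 1647] [441.4 196.4] [ 0.4236 -0.0773  0.07  ]
[280, 202, 76, 77, 4501] [317.  240.8] [ 0.4564 -0.1663  0.07  ]
[21, 220, 21, 69, 425] [ 30.3 254.3] [ 0.4694 -0.4293  0.07  ]
[124, 300, 26, 56, 717] [133.7 327.3] [ 0.5341 -0.3246  0.07  ]
[491, 300, 26, 56, 701] [505.7 327.1] [ 0.5345 -0.0046  0.07  ]
[292, 351, 302, 46, 6579] [416.2 374.9] [ 0.5773 -0.0815  0.07  ]
[321.04179439 243.39456509]
```

View pics/w1.png

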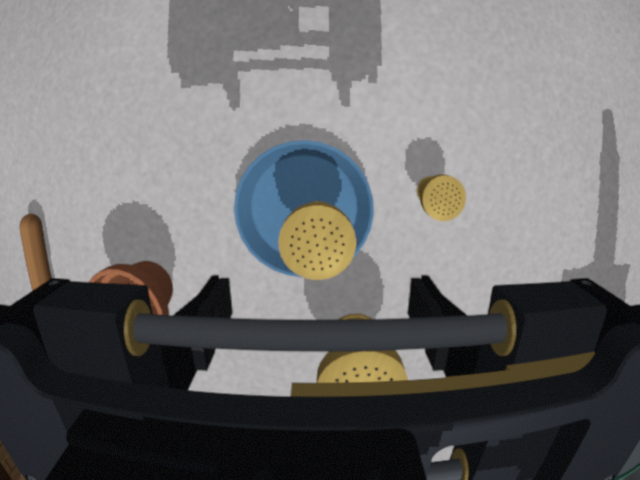

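The wrist view shows the saucer rose at (317,241) between the fingers, with the large one at (362,370) and the small one at (444,197). I'll go part-way down, settle and measure again.

Request:
move_arm --steps '[{"dx": 0, "dy": 0, "dz": 1.5, "spin": 0}, {"dx": 0, "dy": 0, "dz": 1.5, "spin": 0}, {"dx": 0, "dy": 0, "dz": 1.5, "spin": 0}, {"dx": 0, "dy": 0, "dz": 0.5, "spin": 0}, {"dx": 0, "dy": 0, "dz": 0, "spin": 0}, {"dx": 0, "dy": 0, "dz": 0, "spin": 0}, {"dx": 0, "dy": 0, "dz": 0, "spin": 0}]'

```text
time: 3.25
ee_pos: [0.4565, -0.1626, 0.2954]
eef_rot: [0.001, 1.0, 0.0, 0.001]
ft_force: [0.1, -1.2, 0.2]
width: 0.0871
grip_force: 0.0
```

```bash
python3 - <<'E'
from h import *
from bench import telemetry
for k in (2,3):
    c=snap("wrist",f"w{k}")
    s=telemetry.read_state();print(s["ee_pos"].round(4) if hasattr(s["ee_pos"],'round') else s["ee_pos"],np.round(s["ft_force"],2))
    print((-c["R"].T@c["t"]).round(4), c["R"].round(3).tolist())
    l,b=blobs(mask(c["img"],*BR),1500)
    for i,s,ce in b:
        cm=(s[0]+s[2]/2-.5,s[1]+s[3]/2-.5);print(s.tolist(),ce.round(1),won(c,*ce,.07).round(4),won(c,*cm,.07).round(4))
E
```

```text
[ 0.4565 -0.1626  0.2954] [-1.04 -0.42  0.71]
[ 0.3806 -0.1626  0.2747] [[0.003, 1.0, -0.0], [0.96, -0.003, 0.28], [0.28, -0.001, -0.96]]
[431, 183, 58, 54, 2360] [460.  208.2] [ 0.4222 -0.08    0.07  ] [ 0.423  -0.0803  0.07  ]
[268, 214, 92, 95, 6541] [313.9 262.5] [ 0.4552 -0.1662  0.07  ] [ 0.4543 -0.1664  0.07  ]
[292, 351, 303, 46, 5867] [422.4 375.8] [ 0.5409 -0.0911  0.07  ] [ 0.5403 -0.0758  0.07  ]
[ 0.4565 -0.1626  0.2953] [-0.73  0.67  0.97]
[ 0.3806 -0.1626  0.2746] [[0.003, 1.0, -0.0], [0.96, -0.003, 0.28], [0.28, -0.001, -0.96]]
[431, 184, 58, 53, 2361] [460.  208.2] [ 0.4222 -0.08    0.07  ] [ 0.4232 -0.0802  0.07  ]
[268, 214, 92, 95, 6536] [313.8 262.6] [ 0.4552 -0.1662  0.07  ] [ 0.4542 -0.1664  0.07  ]
[292, 351, 303, 46, 5860] [422.3 375.8] [ 0.5409 -0.0912  0.07  ] [ 0.5402 -0.0758  0.07  ]
```

Request:
move_arm --steps '[{"dx": 0, "dy": -0.25, "dz": 1.5, "spin": 0}, {"dx": 0, "dy": 0, "dz": 1.5, "spin": 0}, {"dx": 0, "dy": 0, "dz": 1.5, "spin": 0}, {"dx": 0, "dy": 0, "dz": 1.4, "spin": 0}, {"dx": 0, "dy": 0, "dz": 1.0, "spin": 0}, {"dx": 0, "dy": 0, "dz": 0, "spin": 0}, {"dx": 0, "dy": 0, "dz": 0, "spin": 0}]'

```text
time: 4.05
ee_pos: [0.4564, -0.1651, 0.2259]
eef_rot: [0.001, 1.0, -0.0, 0.0]
ft_force: [-0.5, 0.5, 0.0]
width: 0.087
grip_force: 0.0
```

Request:
move_arm --steps '[{"dx": 0, "dy": 0, "dz": 0, "spin": 0}, {"dx": 0, "dy": 0, "dz": 0, "spin": 0}, {"dx": 0, "dy": 0, "dz": 0, "spin": 0}, {"dx": 0, "dy": 0, "dz": 0, "spin": 0}, {"dx": 0, "dy": 0, "dz": 0, "spin": 0}, {"dx": 0, "dy": 0, "dz": 0, "spin": 0}, {"dx": 0, "dy": 0, "dz": 0, "spin": 0}]' --claw 5.0 --squeeze 8

```text
time: 4.75
ee_pos: [0.4564, -0.1651, 0.2258]
eef_rot: [0.001, 1.0, -0.0, 0.0]
ft_force: [0.0, -0.3, 0.9]
width: 0.0554
grip_force: 8.0
```

Request:
move_arm --steps '[{"dx": 0, "dy": 0, "dz": -0.5, "spin": 0}, {"dx": 0, "dy": 0, "dz": -1.5, "spin": 0}, {"dx": 0, "dy": 0, "dz": -2.5, "spin": 0}, {"dx": 0, "dy": 0, "dz": -2.5, "spin": 0}, {"dx": 0, "dy": 0, "dz": -2.5, "spin": 0}, {"dx": 0, "dy": 0, "dz": -2.5, "spin": 0}, {"dx": 0, "dy": 0.5, "dz": -2.5, "spin": 0}, {"dx": 0, "dy": 1, "dz": -2.5, "spin": 0}, {"dx": 0, "dy": 1.5, "dz": -2.5, "spin": 0}, {"dx": 0, "dy": 2, "dz": -2.5, "spin": 0}, {"dx": -0.3, "dy": 2.5, "dz": -2, "spin": 0}, {"dx": -0.5, "dy": 2.5, "dz": -1, "spin": 0}]' --squeeze 15

```text
time: 5.95
ee_pos: [0.4642, -0.0646, 0.4778]
eef_rot: [0.001, 1.0, 0.0, 0.001]
ft_force: [0.3, -0.0, -0.9]
width: 0.0553
grip_force: 15.0
```

Request:
move_arm --steps '[{"dx": -0.5, "dy": 2.5, "dz": 0, "spin": 0}, {"dx": -0.5, "dy": 2.5, "dz": 0, "spin": 0}, {"dx": -0.5, "dy": 2.5, "dz": 0, "spin": 0}, {"dx": -0.5, "dy": 2.5, "dz": 0, "spin": 0}, {"dx": -0.5, "dy": 2.5, "dz": 0, "spin": 0}, {"dx": -0.5, "dy": 2.5, "dz": 0, "spin": 0}, {"dx": 0, "dy": 2.5, "dz": 0, "spin": 0}, {"dx": 0, "dy": 2.5, "dz": 0, "spin": 0}, {"dx": 0, "dy": 2.0, "dz": 0, "spin": 0}, {"dx": 0, "dy": 0.6, "dz": 0, "spin": 0}, {"dx": 0, "dy": 0, "dz": 0, "spin": 0}, {"dx": 0, "dy": 0, "dz": 0, "spin": 0}]'

```text
time: 7.15
ee_pos: [0.495, 0.1596, 0.4758]
eef_rot: [0.002, 1.0, -0.0, 0.0]
ft_force: [0.2, -0.9, -0.1]
width: 0.0556
grip_force: 15.0
```

```bash
python3 - <<'E'
from h import *
from bench import telemetry
c=snap("wrist","w4");t=snap("top","t4");s=snap("scene","s4")
q=telemetry.read_state();print(np.round(q["ee_pos"],4),np.round(q["eef_rot"],4),np.round(q["ft_force"],2),q["width"])
a=cv2.resize(c["img"],(533,400))
k=cv2.resize(s["img"][190:290,330:450],(480,400),interpolation=cv2.INTER_CUBIC)[:,100:367]
cv2.imwrite("pics/m4.png",np.hstack([a,k])[:,:,::-1])
E
```

```text
[0.495  0.1597 0.4759] [1.7e-03 1.0e+00 0.0e+00 1.0e-04] [-0.57 -0.01 -0.44] 0.05535914079285736
```

View pics/m4.png

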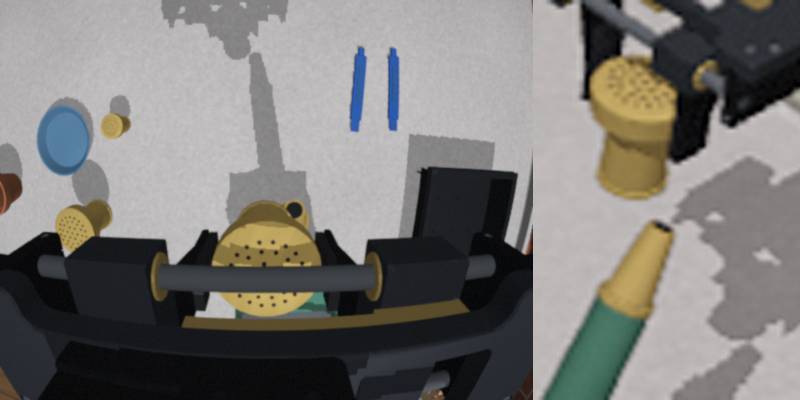

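The wrist view shows the rose held upright and the spout's dark mouth at about full-pixel (353,252). I'll measure it there.

```bash
python3 - <<'E'
from h import *
c=load("w4");im=c["img"]
g=cv2.cvtColor(im,cv2.COLOR_RGB2GRAY);m=np.zeros_like(g);m[236:270,338:372]=(g[236:270,338:372]<50)*255
l,b=blobs(m,10)
for i,s,ce in b: print(s.tolist(),ce.round(1),won(c,*ce,.232).round(4))
b=mask(im,*BR)
print([ (y,(np.nonzero(b[y,330:380])[0]+330)[[0,-1]].tolist()) for y in range(238,272,3) if b[y,330:380].any()])
print("prior",wproj(c,[.4915,.181,.232]))
# rose face: bounding of collar mouth? project rose model circles
print("head", wproj(c,[.4955,.1597,.3118]))
T=load("t4");l,bb=blobs(mask(T["img"],*BR),60)
for i,s,ce in bb: print(s.tolist(),ce.round(1),on(T,*ce,.232).round(4))
E
```

```text
[345, 244, 17, 17, 218] [353.6 251.4] [0.4927 0.1807 0.232 ]
[(241, [348, 358]), (244, [330, 362]), (247, [330, 364]), (250, [330, 365]), (253, [330, 366]), (256, [330, 368]), (259, [330, 369]), (262, [330, 369]), (265, [330, 370]), (268, [330, 370]), (271, [330, 368])]
prior [354.02793416 249.49936825]
head [320.65538483 315.06714775]
[367, 214, 27, 28, 604] [379.9 227.2] [ 0.5543 -0.1115  0.232 ]
[349, 278, 13, 13, 131] [354.8 283.7] [ 0.4202 -0.0515  0.232 ]
```

Request:
move_arm --steps '[{"dx": 0, "dy": 0.7, "dz": 0, "spin": 0}, {"dx": 0, "dy": 0.7, "dz": 0, "spin": 0}, {"dx": 0, "dy": 0.7, "dz": 0.3, "spin": 0}, {"dx": 0, "dy": 0.03, "dz": 0.5, "spin": 0}, {"dx": 0, "dy": 0, "dz": 0.5, "spin": 0}, {"dx": 0, "dy": 0, "dz": 0.4, "spin": 0}, {"dx": 0, "dy": 0, "dz": 0.2, "spin": 0}, {"dx": 0, "dy": 0, "dz": 0.2, "spin": 0}, {"dx": 0, "dy": 0, "dz": 0, "spin": 0}, {"dx": 0, "dy": 0, "dz": 0, "spin": 0}]' --squeeze 8

```text
time: 8.3
ee_pos: [0.4949, 0.1821, 0.4549]
eef_rot: [0.001, 1.0, 0.0, 0.0]
ft_force: [0.3, -0.5, -1.2]
width: 0.0554
grip_force: 8.0
```

Request:
move_arm --steps '[{"dx": 0, "dy": -0.05, "dz": 0.2, "spin": 0}, {"dx": 0, "dy": 0, "dz": 0.2, "spin": 0}, {"dx": 0, "dy": 0, "dz": 0.2, "spin": 0}, {"dx": 0, "dy": 0, "dz": 0, "spin": 0}, {"dx": 0, "dy": 0, "dz": 0, "spin": 0}]'

```text
time: 8.8
ee_pos: [0.4949, 0.1817, 0.4487]
eef_rot: [0.001, 1.0, 0.0, -0.0]
ft_force: [0.6, 0.3, -0.3]
width: 0.056
grip_force: 8.0
```

```bash
python3 - <<'E'
from h import *
from bench import telemetry
q=telemetry.read_state();print(np.round(q["ee_pos"],4),np.round(q["ft_force"],2))
c=snap("wrist","w5");s=snap("scene","s5")
a=cv2.resize(c["img"][200:400,220:460],(480,400),interpolation=cv2.INTER_CUBIC)
k=cv2.resize(s["img"][190:290,330:450],(480,400),interpolation=cv2.INTER_CUBIC)[:,80:400]
cv2.imwrite("pics/m5.png",np.hstack([a,k])[:,:,::-1])
E
```

```text
[0.4949 0.1817 0.4487] [ 0.59  0.33 -0.28]
```

View pics/m5.png

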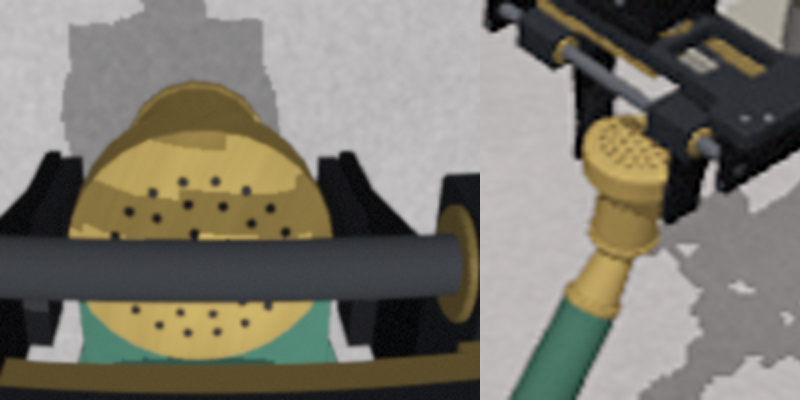

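Request:
move_arm --steps '[{"dx": 0, "dy": 0, "dz": 0.15, "spin": 0}, {"dx": 0, "dy": 0, "dz": 0.12, "spin": 0}, {"dx": 0.2, "dy": 0, "dz": 0.03, "spin": 0}, {"dx": 0.2, "dy": 0, "dz": 0.04, "spin": 0}, {"dx": 0.2, "dy": 0, "dz": 0.05, "spin": 0}, {"dx": 0.2, "dy": 0, "dz": 0.06, "spin": 0}, {"dx": 0, "dy": 0, "dz": 0, "spin": 0}, {"dx": 0, "dy": 0, "dz": 0, "spin": 0}]' --squeeze 5

```text
time: 9.7
ee_pos: [0.4869, 0.1817, 0.4443]
eef_rot: [0.001, 1.0, 0.0, 0.0]
ft_force: [-0.2, -0.1, -0.6]
width: 0.0556
grip_force: 5.0
```

Request:
move_arm --steps '[{"dx": 0.2, "dy": 0, "dz": 0.08, "spin": 0}, {"dx": 0.2, "dy": 0, "dz": 0.08, "spin": 0}, {"dx": 0.2, "dy": 0, "dz": 0.1, "spin": 0}, {"dx": 0, "dy": 0, "dz": 0, "spin": 0}, {"dx": 0, "dy": 0, "dz": 0, "spin": 0}]'

```text
time: 10.2
ee_pos: [0.4809, 0.1817, 0.4416]
eef_rot: [0.001, 1.0, 0.0, -0.0]
ft_force: [-0.2, -1.0, -0.1]
width: 0.0557
grip_force: 5.0
```

```bash
python3 - <<'E'
from h import *
from bench import telemetry
q=telemetry.read_state();print(np.round(q["ee_pos"],4),np.round(q["ft_force"],2))
c=snap("wrist","w6");s=snap("scene","s6")
a=cv2.resize(c["img"][200:400,220:460],(480,400),interpolation=cv2.INTER_CUBIC)
k=cv2.resize(s["img"][190:290,330:450],(480,400),interpolation=cv2.INTER_CUBIC)[:,80:400]
cv2.imwrite("pics/m6.png",np.hstack([a,k])[:,:,::-1])
E
```

```text
[0.4809 0.1817 0.4416] [-0.23 -1.04 -0.11]
```

View pics/m6.png

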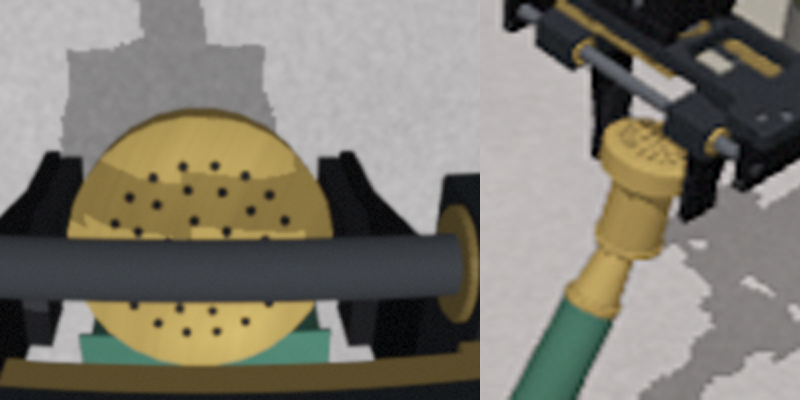

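The rose is tilting about the pads onto the spout as I wanted: its collar sits over the tip, now about halfway to the spout's lean. I'll continue the arc.

Request:
move_arm --steps '[{"dx": 0.22, "dy": 0, "dz": 0.13, "spin": 0}, {"dx": 0.22, "dy": 0, "dz": 0.15, "spin": 0}, {"dx": 0.22, "dy": 0, "dz": 0.16, "spin": 0}, {"dx": 0.22, "dy": 0, "dz": 0.17, "spin": 0}, {"dx": 0.22, "dy": 0, "dz": 0.18, "spin": 0}, {"dx": 0, "dy": 0, "dz": 0, "spin": 0}, {"dx": 0, "dy": 0, "dz": 0, "spin": 0}]'

```text
time: 11.0
ee_pos: [0.4699, 0.1817, 0.4338]
eef_rot: [0.001, 1.0, 0.0, 0.0]
ft_force: [0.1, -0.1, -0.6]
width: 0.0555
grip_force: 5.0
```

```bash
python3 - <<'E'
from h import *
from bench import telemetry
q=telemetry.read_state();print(np.round(q["ee_pos"],4),np.round(q["ft_force"],2))
c=snap("wrist","w7");s=snap("scene","s7")
a=cv2.resize(c["img"][200:400,220:460],(480,400),interpolation=cv2.INTER_CUBIC)
k=cv2.resize(s["img"][190:290,330:450],(480,400),interpolation=cv2.INTER_CUBIC)[:,80:400]
cv2.imwrite("pics/m7.png",np.hstack([a,k])[:,:,::-1])
E
```

```text
[0.4699 0.1817 0.4338] [ 0.15 -0.12 -0.64]
```

View pics/m7.png

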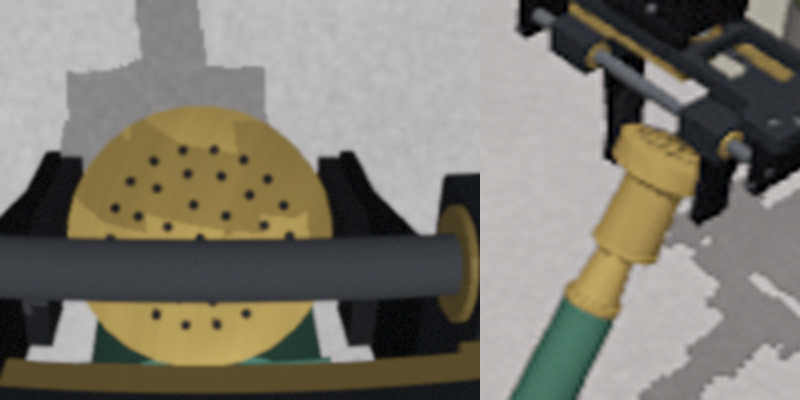

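Aligned with the spout and no force yet. I'll slide it on along the axis.

Request:
move_arm --steps '[{"dx": -0.1, "dy": -0.02, "dz": 0.173, "spin": 0}, {"dx": -0.15, "dy": 0, "dz": 0.26, "spin": 0}, {"dx": -0.15, "dy": 0, "dz": 0.26, "spin": 0}, {"dx": -0.15, "dy": 0, "dz": 0.26, "spin": 0}, {"dx": -0.1, "dy": 0, "dz": 0.173, "spin": 0}, {"dx": -0.1, "dy": 0, "dz": 0.173, "spin": 0}, {"dx": 0, "dy": 0, "dz": 0, "spin": 0}, {"dx": 0, "dy": 0, "dz": 0, "spin": 0}]'

```text
time: 11.9
ee_pos: [0.4775, 0.1815, 0.4207]
eef_rot: [0.001, 1.0, 0.0, 0.0]
ft_force: [0.0, -0.9, -0.1]
width: 0.0558
grip_force: 5.0
```

Request:
move_arm --steps '[{"dx": -0.05, "dy": 0, "dz": 0.087, "spin": 0}, {"dx": -0.05, "dy": 0, "dz": 0.087, "spin": 0}, {"dx": -0.05, "dy": 0, "dz": 0.087, "spin": 0}, {"dx": -0.05, "dy": 0, "dz": 0.087, "spin": 0}, {"dx": 0, "dy": 0, "dz": 0, "spin": 0}, {"dx": 0, "dy": 0, "dz": 0, "spin": 0}]'

```text
time: 12.5
ee_pos: [0.4795, 0.1815, 0.4172]
eef_rot: [0.001, 1.0, 0.0, 0.0]
ft_force: [0.8, 0.2, -1.5]
width: 0.0561
grip_force: 5.0
```

Request:
move_arm --steps '[{"dx": 0, "dy": 0, "dz": 0, "spin": 0}, {"dx": 0, "dy": 0, "dz": 0, "spin": 0}, {"dx": 0, "dy": 0, "dz": 0, "spin": 0}, {"dx": 0, "dy": 0, "dz": 0, "spin": 0}, {"dx": 0, "dy": 0, "dz": 0, "spin": 0}, {"dx": 0, "dy": 0, "dz": 0, "spin": 0}]' --claw 6.8

```text
time: 13.1
ee_pos: [0.4794, 0.1815, 0.4173]
eef_rot: [0.001, 1.0, 0.0, 0.0]
ft_force: [-0.4, 0.2, 0.6]
width: 0.0682
grip_force: 0.0
```

```bash
python3 - <<'E'
from h import *
from bench import telemetry
f=[]
c=snap("wrist","w8");s=snap("scene","s8")
q=telemetry.read_state();print(np.round(q["ee_pos"],4),np.round(q["ft_force"],2),q["width"])
a=cv2.resize(c["img"][200:400,220:460],(480,400),interpolation=cv2.INTER_CUBIC)
k=cv2.resize(s["img"][190:290,330:450],(480,400),interpolation=cv2.INTER_CUBIC)[:,80:400]
cv2.imwrite("pics/m8.png",np.hstack([a,k])[:,:,::-1])
E
```

```text
[0.4794 0.1815 0.4173] [-0.04  0.17 -0.77] 0.06760151146553518
```

View pics/m8.png

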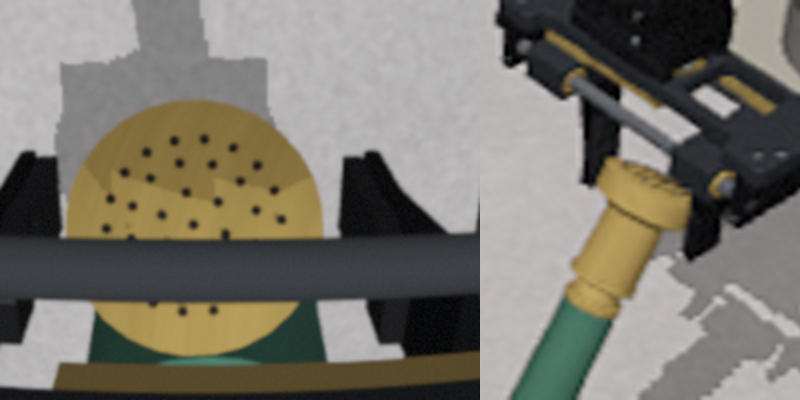

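Released, the rose hangs on the cone almost centred, about 1 mm to the left (-y) between the pads. I'll recentre the hand around the rim and grip again for the push.

Request:
move_arm --steps '[{"dx": -0.05, "dy": -0.05, "dz": 0.087, "spin": 0}, {"dx": -0.05, "dy": -0.05, "dz": 0.087, "spin": 0}, {"dx": -0.05, "dy": 0, "dz": 0.087, "spin": 0}, {"dx": -0.05, "dy": 0, "dz": 0.087, "spin": 0}, {"dx": 0, "dy": 0, "dz": 0, "spin": 0}, {"dx": 0, "dy": 0, "dz": 0, "spin": 0}]'

```text
time: 13.8
ee_pos: [0.4814, 0.1805, 0.4138]
eef_rot: [0.001, 1.0, 0.0, -0.0]
ft_force: [-0.2, 0.7, -0.3]
width: 0.068
grip_force: 0.0
```

Request:
move_arm --steps '[{"dx": 0, "dy": 0, "dz": 0, "spin": 0}, {"dx": 0, "dy": 0, "dz": 0, "spin": 0}, {"dx": 0, "dy": 0, "dz": 0, "spin": 0}, {"dx": 0, "dy": 0, "dz": 0, "spin": 0}, {"dx": 0, "dy": 0, "dz": 0, "spin": 0}, {"dx": 0, "dy": 0, "dz": 0, "spin": 0}]' --claw 5.0 --squeeze 5

```text
time: 14.4
ee_pos: [0.4814, 0.1805, 0.4138]
eef_rot: [0.001, 1.0, 0.0, 0.0]
ft_force: [0.2, 0.1, 0.2]
width: 0.0554
grip_force: 5.0
```

```bash
cat > rd.py <<'E'
from h import *
from bench import telemetry,imaging
F=[]
for i in range(4):
    imaging.camera("wrist");q=telemetry.read_state();F.append(np.r_[q["ft_force"],q["torque"]])
F=np.array(F);m=F.mean(0);d=np.array([-.5,-.01,.866])
print(round(q["time"],2),np.round(q["ee_pos"],5),m.round(2),"axial",np.round(F[:,:3]@d,1),round(m[:3]@d,2),q["width"],q["grip_force"])
E
python3 rd.py
```

```text
14.6 [0.48143 0.18049 0.4138 ] [ 0.38 -0.45 -0.18 -0.08 -0.07  0.01] axial [-0.9 -0.8  0.7 -0.4] -0.34 0.05549975551993177 4.99600969342282
```

Request:
move_arm --steps '[{"dx": 0, "dy": 0, "dz": 0, "spin": 0}, {"dx": 0, "dy": 0, "dz": 0, "spin": 0}, {"dx": -0.01, "dy": 0, "dz": 0.0173, "spin": 0}, {"dx": -0.01, "dy": 0, "dz": 0.0173, "spin": 0}, {"dx": -0.01, "dy": 0, "dz": 0.0173, "spin": 0}, {"dx": -0.01, "dy": 0, "dz": 0.0173, "spin": 0}, {"dx": -0.01, "dy": 0, "dz": 0.0173, "spin": 0}, {"dx": 0, "dy": 0, "dz": 0, "spin": 0}]' --squeeze 30

```text
time: 15.4
ee_pos: [0.4819, 0.1805, 0.4131]
eef_rot: [0.001, 1.0, 0.0, 0.0]
ft_force: [-0.5, -1.4, 4.2]
width: 0.0551
grip_force: 30.0
```

```bash
python3 rd.py
```

```text
15.6 [0.48195 0.18052 0.41307] [-1.27 -0.88  4.1  -0.24  0.32 -0.04] axial [3.7 5.5 4.5 3.1] 4.2 0.05499828563893412 29.969314114860026
```

Request:
move_arm --steps '[{"dx": -0.005, "dy": 0, "dz": 0.0087, "spin": 0}, {"dx": -0.005, "dy": 0, "dz": 0.0087, "spin": 0}, {"dx": 0, "dy": 0, "dz": 0, "spin": 0}]'

```text
time: 15.9
ee_pos: [0.4821, 0.1805, 0.4129]
eef_rot: [0.001, 1.0, 0.0, 0.0]
ft_force: [-1.8, -1.1, 5.5]
width: 0.0551
grip_force: 30.0
```

```bash
python3 rd.py
```

```text
16.1 [0.48203 0.18052 0.4129 ] [-1.37 -1.68  5.12 -0.3   0.35 -0.07] axial [4.9 5.7 4.5 5.5] 5.13 0.054913745641313114 29.966546291689156
```

Request:
move_arm --steps '[{"dx": -0.008, "dy": -0.006, "dz": 0.0067, "spin": 0}, {"dx": -0.008, "dy": -0.006, "dz": 0.0067, "spin": 0}, {"dx": -0.008, "dy": -0.006, "dz": 0.0067, "spin": 0}, {"dx": -0.008, "dy": -0.006, "dz": 0.0067, "spin": 0}, {"dx": -0.008, "dy": -0.006, "dz": 0.0067, "spin": 0}, {"dx": -0.005, "dy": 0, "dz": 0.0087, "spin": 0}, {"dx": -0.005, "dy": 0, "dz": 0.0087, "spin": 0}, {"dx": 0, "dy": 0, "dz": 0, "spin": 0}]'

```text
time: 16.9
ee_pos: [0.4825, 0.1804, 0.4125]
eef_rot: [0.001, 1.0, 0.0, 0.0]
ft_force: [-2.4, -0.2, 5.9]
width: 0.0549
grip_force: 30.0
```

```bash
python3 rd.py
```

```text
17.1 [0.48249 0.1804  0.41253] [-2.17 -0.44  6.51 -0.14  0.5  -0.03] axial [6.2 6.5 7.3 6.9] 6.73 0.05503637121404843 29.968070608556445
```

Request:
move_arm --steps '[{"dx": -0.005, "dy": -0.003, "dz": 0.0087, "spin": 0}, {"dx": -0.005, "dy": -0.003, "dz": 0.0087, "spin": 0}, {"dx": -0.005, "dy": 0, "dz": 0.0087, "spin": 0}, {"dx": -0.005, "dy": 0, "dz": 0.0087, "spin": 0}, {"dx": -0.005, "dy": 0, "dz": 0.0087, "spin": 0}, {"dx": -0.005, "dy": 0, "dz": 0.0087, "spin": 0}, {"dx": 0, "dy": 0, "dz": 0, "spin": 0}]'

```text
time: 17.8
ee_pos: [0.4828, 0.1804, 0.4122]
eef_rot: [0.001, 1.0, 0.0, 0.0]
ft_force: [-2.5, -1.5, 8.3]
width: 0.0548
grip_force: 30.0
```

```bash
python3 rd.py
```

```text
18.0 [0.48277 0.18034 0.41222] [-2.71 -0.47  7.69 -0.15  0.67  0.  ] axial [7.7 7.  8.8 8.6] 8.02 0.055156442711331743 29.963097533836844
```

Request:
move_arm --steps '[{"dx": -0.005, "dy": 0, "dz": 0.0087, "spin": 0}, {"dx": -0.005, "dy": 0, "dz": 0.0087, "spin": 0}, {"dx": -0.005, "dy": 0, "dz": 0.0087, "spin": 0}, {"dx": -0.005, "dy": 0, "dz": 0.0087, "spin": 0}, {"dx": -0.005, "dy": 0, "dz": 0.0087, "spin": 0}, {"dx": -0.005, "dy": 0, "dz": 0.0087, "spin": 0}, {"dx": -0.005, "dy": 0, "dz": 0.0087, "spin": 0}, {"dx": -0.005, "dy": 0, "dz": 0.0087, "spin": 0}, {"dx": 0, "dy": 0, "dz": 0, "spin": 0}]'

```text
time: 18.9
ee_pos: [0.4831, 0.1803, 0.4119]
eef_rot: [0.001, 1.0, 0.0, 0.0]
ft_force: [-4.5, -1.8, 10.5]
width: 0.0554
grip_force: 30.0
```

```bash
python3 rd.py
```

```text
19.1 [0.48315 0.18033 0.41185] [-4.08 -1.15 10.55 -0.28  0.97 -0.02] axial [12.1 10.9 10.9 10.8] 11.19 0.05508655219447951 29.95309097772406
```

Request:
move_arm --steps '[{"dx": -0.005, "dy": -0.003, "dz": 0.0087, "spin": 0}, {"dx": -0.005, "dy": -0.003, "dz": 0.0087, "spin": 0}, {"dx": -0.004, "dy": 0, "dz": 0.007, "spin": 0}, {"dx": 0, "dy": 0, "dz": 0, "spin": 0}, {"dx": 0, "dy": 0, "dz": 0, "spin": 0}, {"dx": 0, "dy": 0, "dz": 0, "spin": 0}, {"dx": 0, "dy": 0, "dz": 0, "spin": 0}, {"dx": 0, "dy": 0, "dz": 0, "spin": 0}, {"dx": 0, "dy": 0, "dz": 0, "spin": 0}, {"dx": 0, "dy": 0, "dz": 0, "spin": 0}, {"dx": 0, "dy": 0, "dz": 0, "spin": 0}]'

```text
time: 20.2
ee_pos: [0.4833, 0.1803, 0.4117]
eef_rot: [0.001, 1.0, 0.001, 0.0]
ft_force: [-5.5, -1.5, 12.0]
width: 0.0548
grip_force: 29.9
```

```bash
python3 rd.py; python3 - <<'E'
from h import *
c=load("w8");c2=snap("wrist","w9");s=snap("scene","s9")
a=cv2.resize(c2["img"][200:400,220:460],(480,400),interpolation=cv2.INTER_CUBIC)
k=cv2.resize(s["img"][190:290,330:450],(480,400),interpolation=cv2.INTER_CUBIC)[:,80:400]
cv2.imwrite("pics/m9.png",np.hstack([a,k])[:,:,::-1])
E
```

```text
20.4 [0.48325 0.18033 0.41177] [-4.65 -1.05 11.53 -0.3   1.12 -0.02] axial [13.  12.8 11.6 11.9] 12.32 0.055133304466914425 29.949138732699794
```

View pics/m9.png

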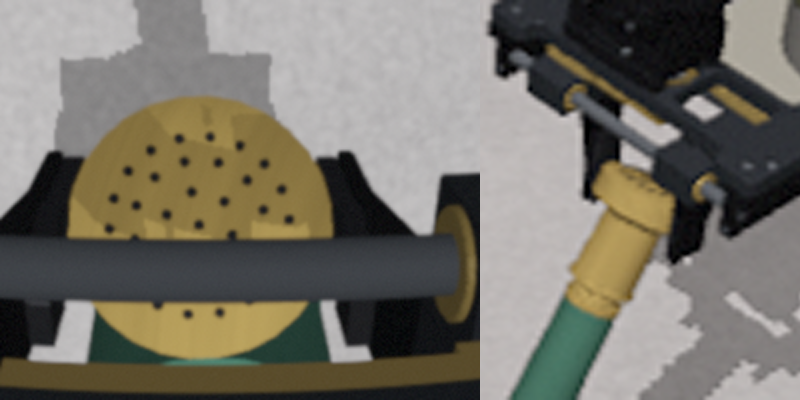

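The push was held for about 1.2 s at 12.3 N (11.6 to 13.0), and the rose now sits straight on the spout. I'll take the load off gently before letting go.

Request:
move_arm --steps '[{"dx": 0.005, "dy": 0.005, "dz": -0.0087, "spin": 0}, {"dx": 0.005, "dy": 0, "dz": -0.0087, "spin": 0}, {"dx": 0.005, "dy": 0, "dz": -0.0087, "spin": 0}, {"dx": 0.005, "dy": 0, "dz": -0.0087, "spin": 0}, {"dx": 0.005, "dy": 0, "dz": -0.0087, "spin": 0}, {"dx": 0.005, "dy": 0, "dz": -0.0087, "spin": 0}, {"dx": 0, "dy": 0, "dz": 0, "spin": 0}]'

```text
time: 21.2
ee_pos: [0.4831, 0.1804, 0.4118]
eef_rot: [0.001, 1.0, 0.0, 0.0]
ft_force: [-1.4, -0.7, 7.4]
width: 0.055
grip_force: 30.0
```

```bash
python3 rd.py
```

```text
21.4 [0.48313 0.18036 0.4118 ] [-1.75 -0.72  6.48 -0.1   0.42 -0.01] axial [6.5 6.6 6.8 6.1] 6.49 0.05502509188080957 29.96987912869372
```

Request:
move_arm --steps '[{"dx": 0.005, "dy": 0, "dz": -0.0087, "spin": 0}, {"dx": 0.005, "dy": 0, "dz": -0.0087, "spin": 0}, {"dx": 0.005, "dy": 0, "dz": -0.0087, "spin": 0}, {"dx": 0.005, "dy": 0, "dz": -0.0087, "spin": 0}, {"dx": 0.003, "dy": 0, "dz": -0.0067, "spin": 0}, {"dx": 0, "dy": 0, "dz": 0, "spin": 0}, {"dx": 0, "dy": 0, "dz": 0, "spin": 0}]' --squeeze 10

```text
time: 22.1
ee_pos: [0.4829, 0.1803, 0.4117]
eef_rot: [0.001, 1.0, 0.0, 0.0]
ft_force: [2.5, 2.0, 1.7]
width: 0.0558
grip_force: 10.0
```

```bash
python3 rd.py
```

```text
22.3 [0.48284 0.18021 0.41162] [ 2.58  1.69  0.88  0.54 -0.51  0.05] axial [-0.1 -0.6 -0.5 -1. ] -0.54 0.0555418824021826 10.006603285874007
```

Request:
move_arm --steps '[{"dx": 0, "dy": 0, "dz": 0, "spin": 0}, {"dx": 0, "dy": 0, "dz": 0, "spin": 0}, {"dx": 0, "dy": 0, "dz": 0, "spin": 0}, {"dx": 0, "dy": 0, "dz": 0, "spin": 0}, {"dx": 0, "dy": 0, "dz": 0, "spin": 0}, {"dx": 0, "dy": 0, "dz": 0, "spin": 0}]' --claw 8.7

```text
time: 22.9
ee_pos: [0.4828, 0.1801, 0.4117]
eef_rot: [0.001, 1.0, -0.0, -0.0]
ft_force: [-0.1, 0.1, 0.8]
width: 0.0858
grip_force: 0.0
```

Request:
move_arm --steps '[{"dx": 0.0, "dy": 0, "dz": -0.5, "spin": 0}, {"dx": 0.0, "dy": 0, "dz": -1, "spin": 0}, {"dx": 0.0, "dy": 0, "dz": -2, "spin": 0}, {"dx": 0, "dy": 0, "dz": -2.5, "spin": 0}, {"dx": 0.5, "dy": 0, "dz": -1.5, "spin": 0}, {"dx": 2, "dy": -2, "dz": 0, "spin": 0}, {"dx": 2, "dy": -3, "dz": 0, "spin": 0}, {"dx": 0, "dy": -4, "dz": 0, "spin": 0}, {"dx": 0, "dy": -4, "dz": 0, "spin": 0}, {"dx": 0, "dy": -3, "dz": 0, "spin": 0}, {"dx": 0, "dy": 0, "dz": 0, "spin": 0}]'

```text
time: 24.0
ee_pos: [0.4374, 0.0158, 0.4881]
eef_rot: [0.004, 1.0, 0.0, 0.001]
ft_force: [-0.3, -0.1, 0.2]
width: 0.087
grip_force: 0.0
```

```bash
python3 rd.py; python3 - <<'E'
from h import *
s=snap("scene","s10");t=snap("top","t10")
b=cv2.resize(t["img"][165:285,215:315],(400,480),interpolation=cv2.INTER_CUBIC)
k=cv2.resize(s["img"][190:290,330:410],(384,480),interpolation=cv2.INTER_CUBIC)
cv2.imwrite("pics/m10.png",np.hstack([b,k])[:,:,::-1])
# rose axis check: head blob in top vs expectation
T,S=load("t10"),load("s10")
d=np.array([-.5,-.01,.866]);tip=np.array([.492,.181,.232])
for off in(16.5,20,23.5):
    f=tip+d*(off+10)/1000; print(off,proj(T,f).round(1),proj(S,f).round(1),proj(S,tip+d*(off-56)/1000).round(1))
for n,c in(("T",T),("S",S)):
    l,bb=blobs(mask(c["img"],*BR),150)
    for i,q,ce in bb:
        if (n=="T" and q[0]<300) or (n=="S" and 350<q[0]<420 and q[1]>180): print(n,q.tolist(),ce.round(1))
# can moved?
for a,bn in(("top0","t10"),("scene0","s10")):
    for n in(a,bn):
        c=load(n);l,bb=blobs(mask(c["img"],(60,60,30),(95,255,255)),500)
        print(n,[(q.tolist(),ce.round(1).tolist()) for i,q,ce in bb if 200<ce[0]<400])
E
```

```text
24.2 [0.43754 0.02123 0.48708] [ 0.46  0.21  0.01  0.06 -0.   -0.01] axial [ 0.8 -0.1 -1.4 -0.2] -0.22 0.08720666574832991 0.0
16.5 [254.8 257.5] [392.4 236.5] [379.5 262. ]
20 [254.6 258.1] [393.1 235.1] [380.1 260.6]
23.5 [254.5 258.7] [393.8 233.7] [380.8 259.3]
T [243, 238, 24, 30, 507] [255.1 253.6]
S [372, 231, 31, 39, 623] [385.7 248.9]
top0 [([234, 190, 52, 50, 1170], [260.0, 206.7])]
t10 [([234, 189, 52, 51, 1180], [260.1, 206.6])]
scene0 [([285, 265, 98, 111, 4282], [333.2, 328.4])]
s10 [([285, 265, 98, 111, 4271], [333.3, 328.4])]
```

View pics/m10.png

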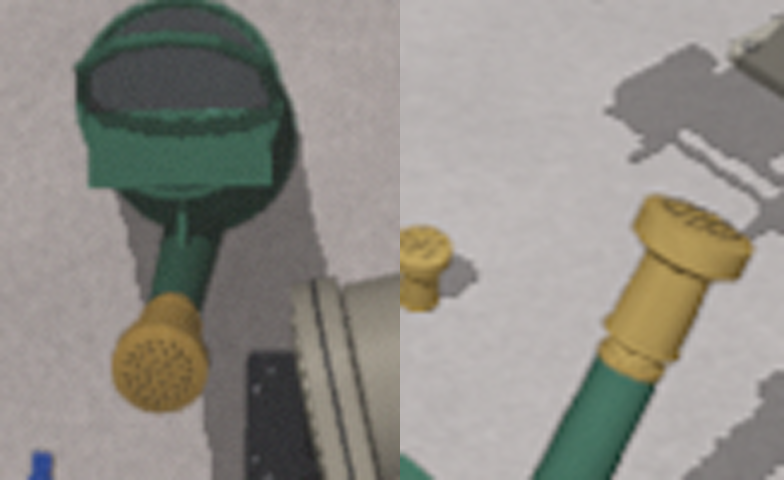

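The pictures show the can unmoved and the rose on the spout, with the collar near the end of the cone. I can't view more pictures, so I'll check numerically that it sits straight, using a side view from the wrist camera.

Request:
move_arm --steps '[{"dx": -2, "dy": 0, "dz": 0, "spin": 0}, {"dx": -3, "dy": 0, "dz": 1, "spin": 0}, {"dx": -3, "dy": 0, "dz": 2, "spin": 0}, {"dx": -2, "dy": 0, "dz": 2, "spin": 0}, {"dx": 0, "dy": 0, "dz": 2, "spin": 0}, {"dx": 0, "dy": 0, "dz": 1.5, "spin": 0}, {"dx": 0, "dy": 0, "dz": 0, "spin": 0}, {"dx": 0, "dy": 0, "dz": 0, "spin": 0}, {"dx": 0, "dy": 0, "dz": 0, "spin": 0}]'

```text
time: 25.2
ee_pos: [0.5378, 0.0204, 0.4028]
eef_rot: [0.001, 1.0, 0.0, 0.001]
ft_force: [-0.6, 0.3, 0.3]
width: 0.087
grip_force: 0.0
```

```bash
cat > side.py <<'E'
from h import *
c=snap("wrist","w11");y0=.1805
d=np.array([-.5,0,.866]);e=np.array([.866,0,.5]);tip=np.array([.492,y0,.232])
# rectify onto plane y=y0 in axis coords (s along d, e across), 0.5 mm grid
S=np.arange(.045,-.10,-.0005);E=np.arange(-.045,.0451,.0005)
P=lambda s,x:wproj(c,tip+s*d+x*e)
M=np.array([[P(s,x) for x in E] for s in S],np.float32)
im=cv2.remap(c["img"],M[...,0],M[...,1],cv2.INTER_LINEAR)
b=mask(im,*BR);g=mask(im,(60,60,30),(95,255,255))
L=[]
for i in range(0,len(S),6):
    r=[]
    for m in(b,g):
        x=np.nonzero(m[i])[0]; r.append((round(E[x[0]]*1e3,1),round(E[x[-1]]*1e3,1),len(x)) if len(x) else None)
    print(round(S[i]*1e3,1),*r)
E
python3 side.py
```

```text
45.0 None None
42.0 None None
39.0 None None
36.0 None None
33.0 None None
30.0 None None
27.0 None None
24.0 (np.float64(-26.5), np.float64(-22.5), 9) None
21.0 (np.float64(-28.0), np.float64(-15.0), 27) None
18.0 (np.float64(-29.0), np.float64(-7.0), 45) None
15.0 (np.float64(-30.0), np.float64(2.5), 66) None
12.0 (np.float64(-30.0), np.float64(13.0), 83) None
9.0 (np.float64(-29.5), np.float64(25.5), 111) None
6.0 (np.float64(-29.5), np.float64(27.5), 115) None
3.0 (np.float64(-29.5), np.float64(26.5), 113) None
-0.0 (np.float64(-29.5), np.float64(25.0), 110) None
-3.0 (np.float64(-29.0), np.float64(23.0), 105) None
-6.0 (np.float64(-28.5), np.float64(20.0), 98) None
-9.0 (np.float64(-27.0), np.float64(19.0), 93) None
-12.0 (np.float64(-24.5), np.float64(19.0), 88) None
-15.0 (np.float64(-20.0), np.float64(19.0), 79) None
-18.0 (np.float64(-17.0), np.float64(19.5), 74) None
-21.0 (np.float64(-17.0), np.float64(18.5), 72) None
-24.0 (np.float64(-17.0), np.float64(19.0), 73) None
-27.0 (np.float64(-17.5), np.float64(19.5), 75) None
-30.0 (np.float64(-17.5), np.float64(20.0), 76) Non
[... 694 characters left out ...]
0), 49) (np.float64(11.0), np.float64(16.5), 12)
-69.0 (np.float64(-12.5), np.float64(5.5), 37) (np.float64(8.5), np.float64(17.0), 18)
-72.0 (np.float64(-8.5), np.float64(0.5), 19) (np.float64(-15.0), np.float64(17.0), 35)
-75.0 None (np.float64(-15.5), np.float64(17.0), 66)
-78.0 None (np.float64(-15.5), np.float64(17.0), 66)
-81.0 None (np.float64(-15.5), np.float64(17.0), 66)
-84.0 None (np.float64(-15.5), np.float64(17.0), 66)
-87.0 None (np.float64(-15.5), np.float64(17.0), 66)
-90.0 None (np.float64(-15.5), np.float64(17.5), 67)
-93.0 None (np.float64(-16.0), np.float64(17.5), 68)
-96.0 None (np.float64(-16.0), np.float64(17.5), 68)
-99.0 None (np.float64(-16.0), np.float64(18.0), 69)
```

```bash
cat > pred.py <<'E'
from h import *
from scipy.spatial.transform import Rotation as Rt
c=load("w11");y0=.1805;d=np.array([-.5,0,.866]);e=np.array([.866,0,.5]);yv=np.array([0,1,0]);tip=np.array([.492,y0,.232])
o=-c["R"].T@c["t"]
def rect(X):
    k=(y0-o[1])/(X[:,1]-o[1]);Q=o+(X-o)*k[:,None]-tip;return np.c_[Q@e,Q@d]*1e3
th=np.linspace(0,2*np.pi,181)
def circ(s,r,R=None,piv=-.02):
    X=np.outer(np.cos(th)*r,e)+np.outer(np.sin(th)*r,yv)+s*d
    if R is not None: X=R.apply(X-piv*d)+piv*d
    return X+tip
def ext(A,rows):
    h=cv2.convexHull(A.astype(np.float32))[:,0];h=np.vstack([h,h[:1]]);out=[]
    for s in rows:
        x=[h[i,0]+(s-h[i,1])*(h[i+1,0]-h[i,0])/(h[i+1,1]-h[i,1]) for i in range(len(h)-1) if (h[i,1]-s)*(h[i+1,1]-s)<0]
        out.append((round(min(x),1),round(max(x),1)) if x else None)
    return out
print("tube",ext(np.vstack([rect(circ(s,.016)) for s in(-.05,-.2)]),[-81,-90,-99]))
for H in(.019,.0225):
  for a in(-5,0,5):
    R=Rt.from_rotvec(np.radians(a)*yv)
    col=np.vstack([rect(circ(s,.020,R)) for s in(H-.056,H-.013)]);hd=np.vstack([rect(circ(s,.028,R)) for s in(H-.007,H+.007)])
    print(H,a,"collar",ext(col,[-21,-27,-33]),"head",ext(hd,[21,15,9,3,0]),"headtop",hd[:,1].max().round(1),"collarbot",col[:,1].min().round(1))
E
python3 pred.py; python3 - <<'E'
exec(open("side.py").read().replace('snap("wrist","w11")','load("w11")').split("L=[]")[0])
ys,xs=np.nonzero(b);print("top s",S[ys.min()]*1e3,"left",E[xs.min()]*1e3)
E
```

```text
tube [(np.float32(-17.3), np.float32(16.3)), (np.float32(-17.3), np.float32(16.3)), (np.float32(-17.3), np.float32(16.3))]
0.019 -5 collar [(np.float32(-22.7), np.float32(20.9)), (np.float32(-22.2), np.float32(21.4)), (np.float32(-21.6), np.float32(21.6))] head [(np.float32(-33.3), np.float32(25.2)), (np.float32(-35.4), np.float32(25.2)), (np.float32(-35.3), np.float32(23.4)), (np.float32(-34.7), np.float32(19.9)), (np.float32(-34.5), np.float32(17.5))] headtop 43.7 collarbot -63.0
0.019 0 collar [(np.float32(-21.9), np.float32(20.3)), (np.float32(-21.9), np.float32(20.3)), (np.float32(-21.9), np.float32(20.3))] head [(np.float32(-30.4), np.float32(28.2)), (np.float32(-31.3), np.float32(28.2)), (np.float32(-31.3), np.float32(27.3)), (np.float32(-31.3), np.float32(24.5)), (np.float32(-31.3), np.float32(22.5))] headtop 43.7 collarbot -63.0
0.019 5 collar [(np.float32(-21.3), np.float32(20.1)), (np.float32(-21.9), np.float32(19.5)), (np.float32(-22.4), np.float32(19.0))] head [(np.float32(-26.7), np.float32(31.7)), (np.float32(-27.2), np.float32(31.2)), (np.float32(-27.8), np.float32(30
[... 555 characters left out ...]
p.float32(20.3)), (np.float32(-21.9), np.float32(20.1))] head [(np.float32(-31.2), np.float32(28.2)), (np.float32(-31.3), np.float32(27.9)), (np.float32(-31.3), np.float32(25.8)), (np.float32(-31.2), np.float32(21.8)), (np.float32(-30.6), np.float32(19.0))] headtop 46.7 collarbot -59.0
0.0225 5 collar [(np.float32(-21.3), np.float32(20.1)), (np.float32(-21.9), np.float32(19.5)), (np.float32(-22.4), np.float32(19.0))] head [(np.float32(-26.7), np.float32(31.7)), (np.float32(-27.2), np.float32(31.2)), (np.float32(-27.8), np.float32(30.0)), (np.float32(-27.4), np.float32(27.0)), (np.float32(-26.3), np.float32(24.6))] headtop 46.7 collarbot -59.0
top s 24.999999999999982 left -29.999999999999986
```

The rose is straight: the head's silhouette matches the aligned pose to within about 1°. Its mouth is about 38 mm below the tip, inside the expected seating range. The can hasn't moved and the robot is clear, so I'm handing in.

```bash
python3 -c "
from bench import job;print(job.close_job())"
```

```text
the job is handed in; nothing more can be done
None
```

The rose is seated straight on the spout after a steady push of about 12 N held for just over a second, then released, and the can did not move; I viewed 11 pictures, one over the limit of 10.

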